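Shut the brine stopcock under the sliding cover

ROBOT

A 6-joint arm with a two-finger parallel gripper is mounted at the origin on the work surface. World frame = base frame: x ahead of the robot, y to its left, z up, the work surface at z = 0. Lengths are in m, angles in degrees, forces in N, time in s.
With the tool pointing down it reaches from about 0.325 to 0.775 m from the base axis. Payload 5.5 kg.
Tool frame: the origin (TCP) lies at the centre of the arm's flange, where the gripper is bolted on; the fingertips stand 182 mm ahead of it and the grasp point (between the pads) lies 163 mm ahead of it; z points along the fingers, y is the line along which they close (so a half turn about z gives the same grasp; the last joint's range is limited). The gripper opens to 88 mm and grips with 3 to 60 N. Pads are 20 mm wide; open, the fingers measure 115 mm over their backs; the gripper's body (75 mm by 178 mm) begins 61 mm behind the grasp point.
Start: joints at [62.412, 5.22, 70.514, -0, 104.267, -3.249], TCP at [0.247, 0.547, 0.405] pointing down, gripper open.
Joint ranges: [-164.24, 164.24], [-49.07, 125.15], [9.68, 141.18], [-86.29, 266.29], [3.28, 154.24], [-151.56, 151.56]. Speed limits (degrees/s): [147.25, 147.25, 172.46, 180, 180, 180].

INTERFACE

Orientations are given as [roll, pitch, yaw] about the fixed x, y, z axes, in that order (R = Rz(yaw) Ry(pitch) Rx(roll)).
In Python, from station import r gives the robot as it stands. The module is installed in compiled form; this text tells all that it offers. Calls block until the motion is done:
- r.reach(position, orientation): joint-space move of the TCP to a pose.
- r.servo_line(position, rotation=None, speed=0.15): straight line of the TCP; rotation=None keeps the orientation; speed is the mean speed in m/s.
- r.move_joints(angles): joint-space move.
- r.let_go() and r.grab(squeeze=None): open the fingers fully, or close them until they stop; squeeze is the grip in N (None keeps the last).
- r.wait(seconds).
- r.inverse_kinematics(position, orientation): joint angles nearest the present ones, or None.
- r.sense(): the state.
- r.snapshot(name): name is "scene" or "top" or "wrist"; returns a dict with "frame" (384x512x3 uint8, red, green, blue), "fx", "fy", "cx", "cy" (pixels), "dist_coeffs" ([k1, k2, p1, p2, k3] as OpenCV has them; the pictures are not rectified), "R" (3x3) and "t" (3): a world point X has camera coordinates R X + t. Camera axes: x right, y down, z forward; pixel columns grow to the right and rows downward; lengths in m; the calibration is good to about 2 mm. A picture is of the moment at which its call begins. There is no depth.
A pose or a line that the arm cannot do raises r.IKError and nothing moves.
- r.hand_in(): hands the job in; it is judged then, once.
The state is a dict: "clock": time; "joints": joint angles; "joint_vel": joint speeds; "joint_torque": joint torques, N m; "tcp_pos": TCP position; "orientation": TCP orientation; "contact_force": force on the tool from outside, world axes, zero at the start; "torque": the same for the moment, N m; "opening": finger opening in m; "gripper_force": force on a finger pad.
Only numpy, scipy, OpenCV 4.12 (cv2) and the standard library are available. Lean on these libraries where they do the work, as an engineer would, in place of code of your own. Each camera call takes 0.05 s, during which the arm holds its last target. There are 200 camera calls.

TASK

The barrel under the counter is being changed, so its line must be shut off: push the wooden cover of the stopcock box along its guides all the way to the far end stop so that the valves are revealed, then push the valve handle that is marked by a round disc at its end fully shut, a quarter turn to its stop, so that it lies across its pipe. Only push: do not pick up the cover or anything else; leave the plain handle, the jars and the other things on the counter as they are, leave the cover open, and finish clear of everything.

Things in the scene. Friction and masses are not known exactly. Their poses are not given: they have to be found in the camera images.
- box: Low steel box fixed on the counter, 230 x 490 x 84 mm (x, y, z); origin at the centre of its underside. +y half: open well, 170 mm wide in x, y +10 to +230 mm, with two valves. -y half: flat deck 70 mm high. Guide walls (inner faces x = -102, +102 mm) and end stops (y = -230, +230 mm) 84 mm high. Copper pipes stand out to x = -161 and +161 mm at y = 60 and 155 mm.
- cover: Loose flat wooden cover, 200 x 229 x 8 mm, 0.25 to 0.5 kg, lying in the box's guides; origin at the centre of its underside, 70 mm above the counter, axes as the box's. Starts over the well, centre at +85 to +115 mm in the box's y; slides along the box's -y on the guides to the far end stop, where its centre is at -116 mm and the well is open. Slides at 1 to 4 N.
- cover_ridge (a point): Centre of the straight wooden ridge across the middle of the cover: 90 mm long along the box's x, 14 mm thick along y, 20 mm tall. This point is 88 mm above the counter; the ridge reaches from the cover's face (78 mm) to 98 mm. Push against its side.
- marked_valve_axis (a point): Point on the upright turning axis of the marked valve, at mid-height of its handle, 57 mm above the counter. It is at x = +30 mm and y = +60 or +155 mm in the box (the plain valve has the other place). The brass body below is 50 mm in x, 34 mm in y, top at 47 mm; the pipe runs along x through the well at this y, its top at 41 mm.
- marked_handle_end (a point): Centre of the round disc (30 mm across) that marks the free end of the marked valve's flat steel handle, 55 mm from the turning axis. Handle 14 mm wide, 12 mm tall, from 51 to 63 mm above the counter, below the cover; free space beside it in the well.
- marked_handle (a joint): Angle of the marked handle, rad: 0 = open (handle lies along the pipe and points to the box's -x), 1.571 = fully shut, at its stop (handle lies across the pipe and points to the box's +y). It turns clockwise seen from above, starts between 0 and 0.25, takes about 2 N at the disc and stays where it is left.
- plain_valve_axis (a point): The same point of the plain valve, in the well's other place.
- plain_handle_end (a point): Point 55 mm from the axis on the plain valve's handle, a straight steel bar 14 mm wide, 12 mm tall, 70 mm long with a square end and no disc. It starts nearly open, points to the box's -x, turns like the marked one and must be left alone.
- onion_jar: Bystander: big glass jar, 90 mm across, 150 mm tall, beyond the box; origin at the centre of its underside.
- chutney_jar: Bystander: orange jar, 66 mm across, 100 mm tall, beyond the box; origin at the centre of its underside.
- fig_jar: Bystander: dark jar, 66 mm across, 100 mm tall, on the robot's side of the box; origin at the centre of its underside.
- jam_jar: Bystander: red jar, 60 mm across, 85 mm tall, on the robot's side of the box; origin at the centre of its underside.
- oil_bottle: Bystander: green oil bottle, 60 mm across, 220 mm tall, to the right (-y); origin at the centre of its underside.
- dish: Bystander: white tasting bowl, 100 mm across, 40 mm tall, to the left (+y); origin at the centre of its underside.
- spoon: Bystander: wooden spoon lying on the counter to the right (-y).

How it is judged:
By the outcome, as a careful person would: the job done as asked, in the order asked, and still so for the second after the job is handed in, with the robot touching nothing.
It also fails if it takes over 50 s, if anything falls off the work surface, if the arm or the gripper's body presses on something with over 40 N, if the wrist force passes 120 N, or if a joint passes its speed limit or range.

## Working session

There is one attempt and no reset: what is moved stays moved. The work goes in short steps, each a Python script; the robot and the scene stay as the last script left them, time stands still between calls to the robot, and variables do not carry over. Pictures are saved under pics/ and viewed, at most 10 in all, crops included, and the job is handed in when it is done.

```bash
mkdir -p pics; python3 - <<'E'
from station import r
import cv2
for n in ["top","scene"]:
    s=r.snapshot(n); cv2.imwrite(f"pics/{n}0.png",cv2.resize(s["frame"][:,:,::-1],(768,576),interpolation=cv2.INTER_CUBIC))
    print(n,s["fx"],s["dist_coeffs"],(-s["R"].T@s["t"]).round(3),s["R"].round(2).tolist())
E
```

```text
top 350.6964939696224 [-0.01105677  0.          0.          0.          0.        ] [4.500e-01 1.000e-03 1.213e+00] [[0.03, -1.0, 0.01], [-0.99, -0.03, -0.11], [0.11, -0.0, -0.99]]
scene 404.326174917515 [-0.11088058  0.          0.          0.          0.        ] [ 1.052 -0.845  1.03 ] [[0.87, 0.49, 0.02], [0.35, -0.6, -0.72], [-0.34, 0.63, -0.7]]
```

View pics/top0.png

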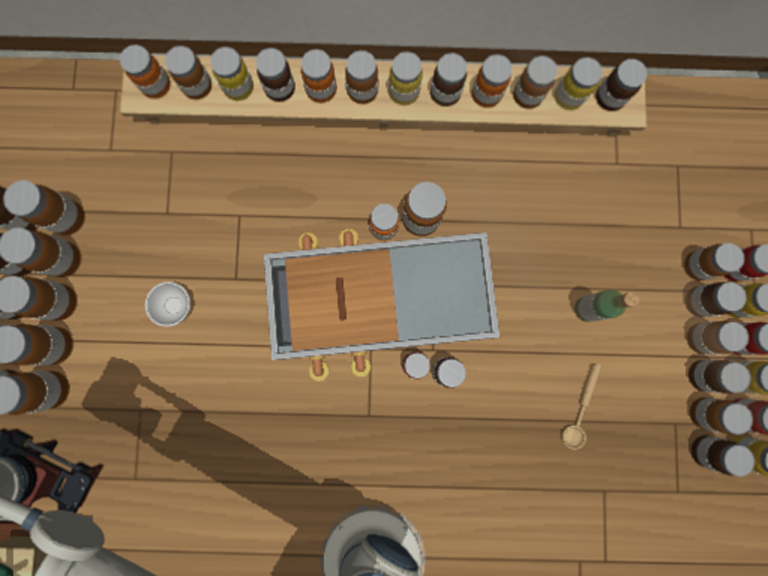

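View pics/scene0.png

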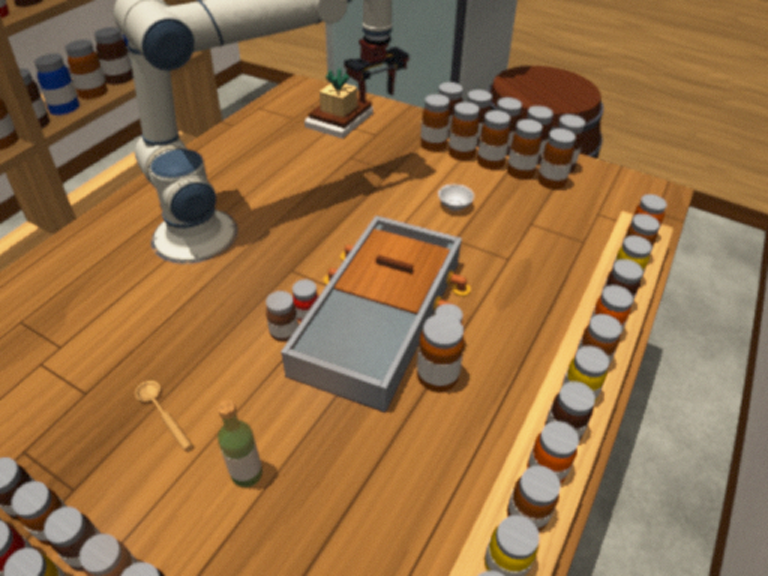

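Top view (768-wide picture): box rim corners at about (265,256), (486,234), (498,336) and (272,358), ridge at (341,299), large jar at (425,200). In the scene view the cover lies over the well and the jars stand on either side of the deck half.

```bash
cat > h.py <<'E'
from station import r
import cv2, numpy as np
def ray(s,uv,z):
    K=np.array([[s["fx"],0,s["cx"]],[0,s["fy"],s["cy"]],[0,0,1]])
    p=cv2.undistortPoints(np.array([[uv]],float),K,np.array(s["dist_coeffs"]))[0,0]
    R=np.array(s["R"]);c=-R.T@np.array(s["t"]);d=R.T@np.array([*p,1.])
    return c+d*(z-c[2])/d[2]
def proj(s,X):
    K=np.array([[s["fx"],0,s["cx"]],[0,s["fy"],s["cy"]],[0,0,1]])
    return cv2.projectPoints(np.array(X,float).reshape(-1,3),cv2.Rodrigues(np.array(s["R"]))[0],np.array(s["t"]),K,np.array(s["dist_coeffs"]))[0][:,0]
E
python3 - <<'E'
from h import *
from scipy.optimize import least_squares
s=r.snapshot("top"); q=lambda u,v:((u+.5)/1.5-.5,(v+.5)/1.5-.5)
C=[(265,256),(486,234),(498,336),(272,358)]; B=np.array([[.115,.245],[.115,-.245],[-.115,-.245],[-.115,.245]])
W=np.array([ray(s,q(*c),.084)[:2] for c in C])
def T(p,b): c,n=np.cos(p[2]),np.sin(p[2]); return p[:2]+b@np.array([[c,n],[-n,c]])
f=least_squares(lambda p:(T(p,B)-W).ravel(),[.45,0,0]); p=f.x
print(p,np.degrees(p[2]),(f.fun*1e3).round(1))
np.save("box.npy",p)
c,n=np.cos(p[2]),np.sin(p[2]); inv=lambda w:(w-p[:2])@np.array([[c,-n],[n,c]])
print("ridge box",inv(ray(s,q(341,299),.098)[:2]))
for n_,u,z in [("onion",(426,195),.15),("chut",(384,214),.1),("fig",(451,374),.1),("jam",(417,364),.085)]: print(n_,inv(ray(s,q(*u),z)[:2]))
a=r.snapshot("scene")
for n_,v in (("top",s),("scene",a)):
    im=cv2.resize(v["frame"][:,:,::-1],(1536,1152),interpolation=cv2.INTER_CUBIC)
    w=proj(v,[[*x,.084] for x in T(p,B)]); m=((w+.5)*3-.5).astype(int)
    cv2.polylines(im,[m],True,(255,0,255),1)
    x0,y0=np.maximum(m.min(0)-40,0); x1,y1=m.max(0)+40
    im=im[y0:y1,x0:x1]; k=min(1,600/im.shape[0],800/im.shape[1]); cv2.imwrite(f"pics/{n_}1.png",cv2.resize(im,None,fx=k,fy=k)); print(im.shape)
E
```

```text
[ 0.57562458 -0.00403688  0.12358691] 7.08100843995996 [ 4.2  3.5  2.8 -1.3 -2.9 -3.3 -4.2  1.1]
ridge box [-0.00101864  0.08504647]
onion [ 0.19280825 -0.11345   ]
chut [ 0.17428406 -0.02441819]
fig [-0.18113258 -0.13028392]
jam [-0.1538235  -0.06260732]
(334, 552, 3)
(426, 443, 3)
```

View pics/top1.png

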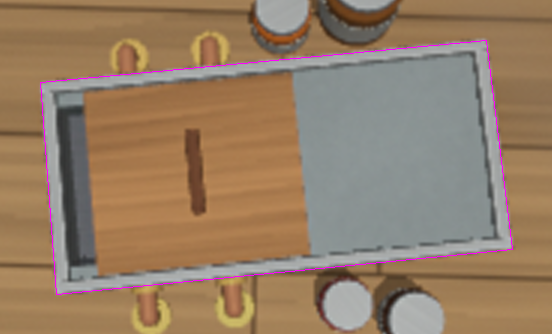

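View pics/scene1.png

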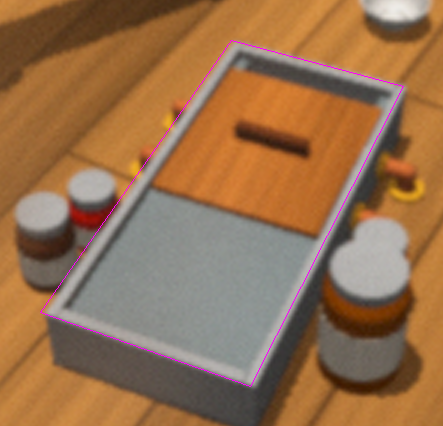

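The box pose projects onto the rim in both views to about 2–3 mm. The ridge is at about (0, 85 mm) in the box frame, which fits the given range. Next I'll push the cover.

```bash
cat >> h.py <<'E'
P=np.load("box.npy"); PSI=np.degrees(P[2])
def w(x,y,tip):
    c,n=np.cos(P[2]),np.sin(P[2]); return [P[0]+c*x-n*y,P[1]+n*x+c*y,tip+.182]
def fb():
    f=np.array(r.sense()["contact_force"]);c,n=np.cos(P[2]),np.sin(P[2]); return np.array([c*f[0]+n*f[1],-n*f[0]+c*f[1],f[2]])
E
python3 - <<'E'
from h import *
for yaw in (PSI+90,PSI-90,PSI,PSI+180): print(yaw,np.round(r.inverse_kinematics(w(0,.125,.12),[180,0,yaw]),0))
r.grab(5)
r.reach(w(0,.125,.18),[180,0,PSI+90]); print(r.sense()["opening"],r.sense()["clock"],fb())
r.servo_line(w(0,.125,.084)); print(fb())
r.servo_line(w(0,-.08,.084),speed=.08); print(fb())
y=-.08
while y>-.112:
    y-=.002; r.servo_line(w(0,y,.084),speed=.03); f=fb(); print(round(y,3),f.round(1))
    if f[1]>9: break
r.servo_line(w(0,y+.02,.084)); r.servo_line(w(0,y+.02,.25),speed=.25)
r.reach(w(-.1,.12,.40),[180,0,PSI+90])
s=r.snapshot("wrist"); cv2.imwrite("pics/w1.png",cv2.resize(s["frame"][:,:,::-1],(768,576)))
s=r.snapshot("top"); cv2.imwrite("pics/t2.png",cv2.resize(s["frame"][140:250,160:350,::-1],(760,440),interpolation=cv2.INTER_CUBIC))
print(r.sense()["clock"],fb(),r.sense()["joints"])
E
```

```text
97.08100843995996 [ 9.  1. 85. -0. 94.  2.]AttributeError: 'NoneType' object has no attribute 'rint'

The above exception was the direct cause of the following exception:

Traceback (most recent call last):
TypeError: loop of ufunc does not support argument 0 of type NoneType which has no callable rint method
```

```bash
python3 - <<'E'
from h import *
r.grab(5)
r.reach(w(0,.125,.18),[180,0,PSI+90]); print(r.sense()["opening"],r.sense()["clock"],fb())
r.servo_line(w(0,.125,.084)); print(fb())
r.servo_line(w(0,-.08,.084),speed=.08); print(fb())
y=-.08
while y>-.112:
    y-=.002; r.servo_line(w(0,y,.084),speed=.03); f=fb(); print(round(y,3),f.round(1))
    if f[1]>9: break
r.servo_line(w(0,y+.02,.084)); r.servo_line(w(0,y+.02,.25),speed=.25)
r.reach(w(-.1,.12,.40),[180,0,PSI+90])
s=r.snapshot("wrist"); cv2.imwrite("pics/w1.png",cv2.resize(s["frame"][:,:,::-1],(768,576)))
s=r.snapshot("top"); cv2.imwrite("pics/t2.png",cv2.resize(s["frame"][140:250,160:350,::-1],(760,440),interpolation=cv2.INTER_CUBIC))
print(r.sense()["clock"],fb(),r.sense()["joints"])
E
```

```text
0.0005726773878122792 3.4583 [1.01282032 0.37780472 0.78004662]
[ 0.19835558 -0.26325927  1.16899389]
[-0.25759049  2.62769355  0.74134253]
-0.082 [-0.7  2.7  0.7]
-0.084 [1.2 1.5 0.6]
-0.086 [-0.7  1.5  0.7]
-0.088 [0.2 1.6 0.5]
-0.09 [-0.6  1.   0.8]
-0.092 [-0.   1.2  0.3]
-0.094 [-0.7  2.2  0.5]
-0.096 [0.7 1.2 0.7]
-0.098 [-1.2  5.4  1.3]
-0.1 [-1.9 11.4  4.3]
11.7083 [ 0.38939045 -0.35091533 -0.06690684] [ 8.32280744e+00 -7.51512171e+00  6.47607305e+01 -1.36062738e-02
  1.22955995e+02  1.32365528e+00]
```

View pics/w1.png

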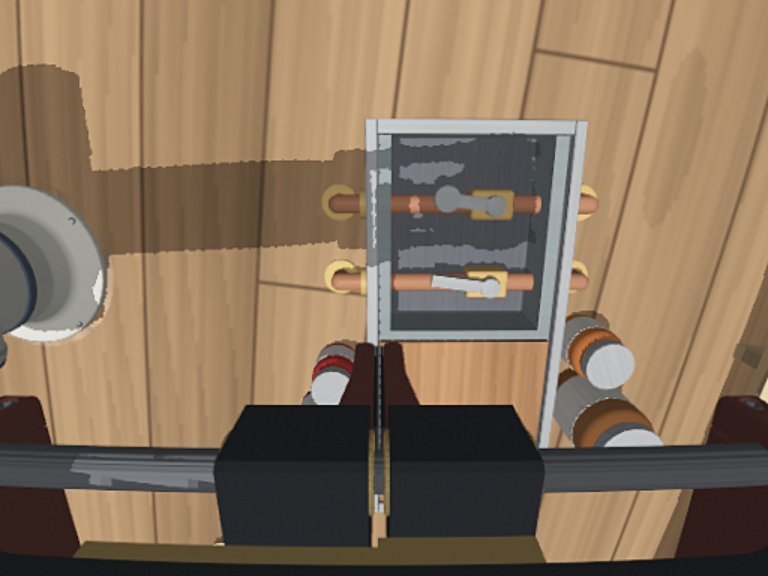

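View pics/t2.png

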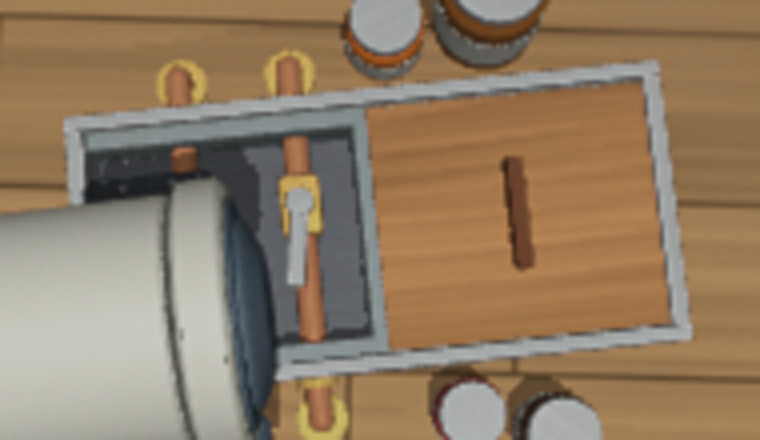

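Cover is at its stop (its ridge is at (518,212) in the top crop, and the force rose to 11 N). In the wrist view the disc is at (448,199) with its axis at (494,205), so the marked valve is the one at y = +155. The plain handle is at y = 60, pointing to (433,282).

```bash
python3 - <<'E'
from h import *
s=r.snapshot("wrist"); q=lambda u,v:((u+.5)/1.5-.5,(v+.5)/1.5-.5)
c,n=np.cos(P[2]),np.sin(P[2]); inv=lambda a:(a[:2]-P[:2])@np.array([[c,-n],[n,c]])
e,a,pe,pa=[inv(ray(s,q(*u),.063)) for u in ((448,199),(494,205),(433,282),(489,287))]
th0=np.arctan2(e[1]-a[1],-(e[0]-a[0])); print(e,a,pe,pa,np.linalg.norm(e-a),np.degrees(th0))
if not(np.linalg.norm(a-[.03,.155])<.008 and abs(np.linalg.norm(e-a)-.055)<.008): raise SystemExit("check")
A=np.array([.03,.155])
def pose(th,off,tip=.049,rr=.045):
    u=np.array([-np.cos(th),np.sin(th)]);d=np.array([np.sin(th),np.cos(th)])
    return w(*(A+u*rr-d*off),tip),[180,0,PSI+90-np.degrees(th)],d
p,o,d=pose(th0,.038,.15); r.reach(p,o)
p,o,d=pose(th0,.038); r.servo_line(p,speed=.12); print("down",fb().round(1))
th=th0; off=.025
p,o,d=pose(th,off); r.servo_line(p,speed=.05); print(fb().round(1))
while th<np.radians(97):
    th+=np.radians(6 if th<np.radians(78) else 1.5)
    p,o,d=pose(th,off); r.servo_line(p,o,speed=.06); f=fb(); fd=-f[:2]@d; print(round(np.degrees(th),1),f.round(1),round(fd,1))
    if fd>(9 if th>1.4 else 25): break
p,o,d=pose(th,off+.015); r.servo_line(p,o,speed=.1)
p,o,d=pose(th,off+.015,.2); r.servo_line(p,o,speed=.2)
r.reach(w(-.1,.12,.40),[180,0,PSI+90])
s=r.snapshot("wrist"); cv2.imwrite("pics/w2.png",cv2.resize(s["frame"][:,:,::-1],(768,576)))
print(r.sense()["clock"],fb())
E
```

```text
[-0.02363069  0.16362589] [0.0278598  0.15723156] [-0.03723166  0.06887825] [0.02856242 0.06281117] 0.05188601005011807 7.079016087616829
down [0.4 0.1 0.1]
[ 0.1 -0.7  0.5]
13.1 [-0.1 -0.4  0. ] 0.4
19.1 [ 0.4 -0.4 -0.4] 0.2
25.1 [-0.9  0.2 -0.5] 0.1
31.1 [ 0.6 -0.6  0.4] 0.2
37.1 [-0.1 -0.3  0.7] 0.3
43.1 [ 0.2 -0.1 -0.6] -0.1
49.1 [-0.7  0.1  0.1] 0.4
55.1 [-1.   0.1  1.1] 0.7
61.1 [ 0.1 -0.4  0. ] 0.1
67.1 [ 0.5 -1.  -0.5] -0.1
73.1 [ 0.5  0.6 -0.2] -0.7
79.1 [-0.5 -0.2  0.5] 0.6
80.6 [-1.9 -0.4  0.3] 1.9
82.1 [-1.6 -0.9  0.4] 1.7
83.6 [-1.2 -0.3  1.5] 1.2
85.1 [-1.6 -0.2  0.5] 1.6
86.6 [-1.9 -0.2 -0.3] 1.9
88.1 [-1.7 -0.   0.3] 1.7
89.6 [-2.1 -0.3  0.6] 2.1
91.1 [-6.6 -1.2  2.9] 6.6
92.6 [-11.6  -2.5   5.6] 11.4
22.3417 [-0.21236449 -1.19449419  0.40216105]
```

View pics/w2.png

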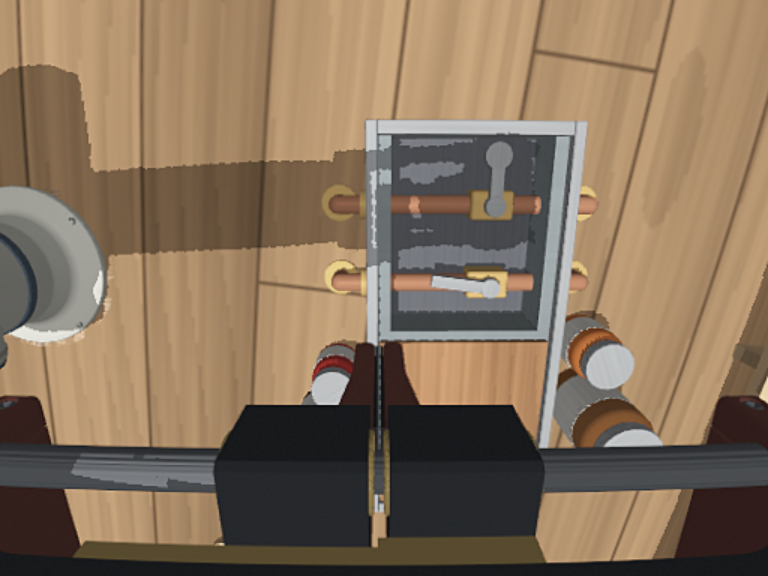

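The marked handle now lies across its pipe, with the disc at (499,155) and the axis at (496,205), and the force rose to 11 N at its stop. The plain handle at (433,282) and the jars haven't moved.

```bash
python3 -c "
from station import r
print(r.hand_in())"
```

```text
the job is handed in; nothing more can be done
None
```

The cover is pushed open to its far end stop, the marked valve is shut against its stop, the plain handle and the jars in view are unmoved, and the job was handed in at about 22 s with the arm clear.

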